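# Press home the centre stud of a register pin bar

### The job

Slide the pin bar along the press bed until its centre stud, the one that still stands proud, is centred under the tip of the screw press's ram. Take the upright handle on the wheel and wind the ram down (clockwise from above) until the wheel comes to its stop and the stud is pressed fully home, then back off exactly two full turns so the ram stands clear of the stud. Finish still holding the handle, at rest and ready for the next stud, with the bar left lying under the ram and the things around the press left where they are.

Things in the scene. Friction and masses are not known exactly. Their poses are not given: they have to be found in the camera images.
- ram_tip (a point): Centre of the flat lower end, 18 mm across, of the steel ram of a grey bench screw press fixed to the table. 30 mm above the table when the wheel is at its stop; rises 8 mm a turn. The press's bed is a plate 12 mm thick, 260 mm wide, 225 mm deep: from 90 mm before the ram's axis to 135 mm behind it. The column's foot begins 65 mm behind the axis; the arm's underside is 78 mm above the table.
- wheel_hub (a point): Centre of the press's three-spoked hand wheel, on the ram's upright axis, in the plane of the rim; rim 123 mm across outside, 13 mm thick, hub top 13 mm above this point. 167 mm above the table at the stop; the wheel rises with the ram, 8 mm a turn.
- handle_mid (a point): Mid-height of the wheel's upright black handle: a smooth grip 26 mm across, 58 mm tall, standing on the rim 50 mm from the wheel's axis. This point is 37.5 mm above the plane of the rim, the grip's foot 7.5 mm, its top 65 mm. The grip revolves freely on its pin, so a hand that does not turn can carry it round and round. Winding takes 1 to 3 N; the wheel stays where it is left.
- wheel (a joint): Turn of the hand wheel in rad, counting all turns: 0 at the lower stop (a hard stop: its collar sits on the nut), growing as it is turned anticlockwise seen from above and the ram rises; 6.283 is one turn. Starts about 0.9 to 1.9 turns up. At 0 the handle is before the axis, on the side to which the throat opens (the press's -x).
- bar_mid (a point): Centre, half-way up, of the loose aluminium pin bar: 320 mm long along this point's y axis, 44 mm wide (x), 14 mm thick, 0.4 to 0.65 kg, lying flat on the bed roughly along world y. Grasp it across its width near its right-hand (-y) end, 140 mm from the centre, clear of the press, and slide it on the bed. Two brass studs 130 mm either side of the centre are already home.
- stud_top (a point): Centre of the flat top of the bar's centre stud, brass, 12 mm across, in the middle of the bar. Home, it stands 4 mm above the bar's top like the other two; at the start about 9 mm. The ram starts clear above it.
- stud (a joint): How far the centre stud stands above its home position, m: 0 home, about 0.005 at the start. A tight fit that moves under about 10 N and stays where it is.
- press: The press; origin on the table, below the ram's axis; its -x axis points out of the throat, z up. Fixed.
- handle: The wheel's handle grip; origin at its foot, on its own axis.
- pin_bar: The pin bar; origin at the middle of its underside, y along its length, z up.
- tape_brown: Bystander: larger tape roll lying flat left of the press, 100 mm across, 49 mm tall. Leave it.
- ink_bottle_plum: Bystander: white ink bottle with a white cap behind the press, 60 mm across, 110 mm tall. Leave it.
- marker_black: Bystander: felt marker, 127 mm long, lying flat right of the press. Leave it.
- tape_red: Bystander: tape roll lying flat right of the press, 84 mm across, 26 mm tall. Leave it.

How it is judged (in metres and radians):
On the way, in this order (a step that is already met when the one before it is completed fails the run):
1. the centre stud, still proud, is centred under the ram's tip (within 5 mm) (horizontal distance between stud_top and ram_tip below 0.005 m and value of joint stud above 0.0035 m and angle between pin_bar's own z axis and vertical below 0.04 rad), for 0.2 s.
2. the wheel is wound down to its stop (within 8 degrees) by its handle and the ram has pressed the stud home (within 1 mm) (value of joint wheel below 0.14 rad and value of joint stud below 0.001 m and horizontal distance between stud_top and ram_tip below 0.006 m and contact force between the fingers and handle above 1 N), for 0.1 s.
At the end, for the whole second after the job is handed in: the wheel stands two full turns above its stop, within 20 degrees, at rest and with the fingers gripping its handle; the stud is home within 1 mm and still under the ram's tip within 7 mm, the bar flat on the bed (value of joint wheel between 12.217 and 12.915 rad and velocity of joint wheel between -0.1 and 0.1 rad/s and contact force between the fingers and handle above 1.5 N and value of joint stud below 0.001 m and horizontal distance between stud_top and ram_tip below 0.007 m and angle between pin_bar's own z axis and vertical below 0.04 rad and linear speed of pin_bar below 0.02 m/s); the arm keeps its last pose, push and grip.
It fails at once if a thing standing round the press is moved by more than 20 mm (distance of any of tape_red, tape_brown, ink_bottle_plum, marker_black from where it was at the start of the episode above 0.02 m).
It fails at once if the bar is lifted off the bed by more than 20 mm instead of being slid (height (world z) of bar_mid above 0.04 m).
It also fails if it takes over 67 s, if anything falls off the work surface, if the arm or the gripper's body presses on something with over 40 N, if the wrist force passes 120 N, or if a joint passes its speed limit or range.

### The arm

A 6-joint arm with a two-finger parallel gripper is mounted at the origin on a cart in front of the work surface, level with it; the furniture and walls round the work are solid. World frame = base frame: x ahead of the robot, y to its left, z up, the work surface at z = 0. Lengths are in mm, angles in degrees, forces in N, time in s.
With the tool pointing down it reaches from about 350 to 850 mm from the base axis. Payload 8.1 kg.
Tool frame: the origin (TCP) lies between the finger pads; the fingertips stand 22 mm ahead of it and the grasp point (between the pads) lies 3 mm ahead of it; z points along the fingers, y is the line along which they close (so a half turn about z gives the same grasp; the last joint's range is limited). The gripper opens to 85 mm and grips with 20 to 120 N. Pads are 22 mm wide; open, the fingers measure 114 mm over their backs; the gripper's body (76 mm by 85 mm) begins 54 mm behind the grasp point. The pads swing forward as they close: fully open they stand 13 mm farther back than shut.
Start: joints at [-71.7, 7.471, 85.268, -0, 87.261, -4.893], TCP at [236.321, -551.505, 253.292] pointing down, gripper open.
Joint ranges: [-169.43, 169.43], [-51.17, 129.36], [1.28, 143.12], [-76.62, 256.62], [0, 156.53], [-152.29, 152.29]. Speed limits (degrees/s): [136.94, 136.94, 159.86, 180, 180, 180].

### API

Orientations are given as [roll, pitch, yaw] about the fixed x, y, z axes, in that order (R = Rz(yaw) Ry(pitch) Rx(roll)).
In Python, from bench import r, vision gives the robot as it stands.
- The arm moves only by the tool step_arm, never from a script. Its argument "targets" is a list that holds one entry, the list of rows, each a list of 6 numbers: the shift along the world's x, y, z in mm, then the turn, a rotation vector about the world's x, y, z in rad. In form: [[[x, y, z, rx, ry, rz], ...]]. A call has 1 to 12 rows; each row is the pose to reach, as a shift and turn from the pose commanded when the call began; what a row does not reach only later rows make up. A row lasts 1/12 s, in which the tool goes at most 41.7 mm and 7.16 degrees, less where a joint would pass 70% of its speed; a pose out of reach is approached as far as the arm can. A call with a gripper value outside its range is refused whole. "fingers" is the gripper's target within -1 to 1 (shut at 1, half-way at 0, fully open at -1), set as the call begins (left out, the last holds). The fingers move at their own pace and stop on an object; "newtons" is the grip in N (left out, the last holds). Time passes only in rows, so rows that repeat a pose let the fingers close. It gives the time, the measured TCP pose, the force, the opening and the grip force at its end, in the units of the state.
- r.sense(): the state, without advancing time (a new reading comes with each control period).
- vision.snapshot(name): name is "scene" or "top"; returns a dict with "img" (384x512x3 uint8, blue, green, red), "mtx" (3x3 intrinsics, pixels), "eye" and "attitude" of the camera in the world. Camera axes: x right, y up, looking along -z (the intrinsics and any distortion apply to the point x, -y, -z); pixel columns grow to the right and rows downward; lengths in mm; the calibration is good to about 2 mm. A picture is of the moment at which its call begins. There is no depth.
- r.hand_in(): hands the job in; it is judged then, once.
The state is a dict: "time": time; "joint_pos": joint angles; "qd": joint speeds; "joint_efforts": joint torques, N m; "tool_pos": TCP position; "tcp_rot": TCP orientation; "ft_force": force on the tool from outside, world axes, zero at the start; "wrist_torque": the same for the moment, N m; "finger_gap": finger opening in mm; "grip_force": force on a finger pad.
Only numpy, scipy, OpenCV 4.12 (cv2) and the standard library are available. Lean on these libraries where they do the work, as an engineer would, in place of code of your own. Each camera call takes 0.05 s, during which the arm holds its last target. There are 200 camera calls.

## Working session

There is one attempt and no reset: what is moved stays moved. The work goes in short steps, Python scripts to look and compute and a tool call to move; the robot and the scene stay as the last step left them, time stands still between calls to the robot, and variables do not carry over. Pictures are saved under pics/ and viewed, at most 10 in all, crops included, and the job is handed in when it is done.

Besides the shell and the picture viewer there is one more tool, called after "Emit:" as name([rows], argument=value, ...), one row to a line, values as JSON. step_arm: Moves the arm, as the interface text tells. Its arguments: {"type":"object","properties":{"targets":{"type":"array"},"fingers":{"type":"number"},"newtons":{"type":"number"}},"required":["targets"]}

```bash
mkdir -p pics; cat > h.py <<'E'
import numpy as np, cv2
from scipy.spatial.transform import Rotation as R
from bench import r, vision
def att(a):
    a=np.array(a,float)
    if a.shape==(3,3): return a
    if a.size==4: return R.from_quat(a).as_matrix()
    return R.from_euler('xyz',a,degrees=True).as_matrix()
def proj(s,P):
    p=(np.atleast_2d(P)-np.array(s['eye']))@att(s['attitude'])
    p=p*[1,-1,-1]; q=p@np.array(s['mtx']).T
    return q[:,:2]/q[:,2:]
def ray(s,uv,z):
    d=np.linalg.inv(np.array(s['mtx']))@[uv[0],uv[1],1]
    d=att(s['attitude'])@(d*[1,-1,-1]); e=np.array(s['eye'])
    return e+d*(z-e[2])/d[2]
E
python3 - <<'E'
from h import *
for n in('scene','top'):
    s=vision.snapshot(n); print(n,{k:v for k,v in s.items() if k!='img'})
    cv2.imwrite(f'pics/{n}0.png',cv2.resize(s['img'],(768,576),interpolation=cv2.INTER_CUBIC))
print(r.sense())
E
```

```text
scene {'mtx': array([[495.45009483,   0.        , 249.65122775],
       [  0.        , 495.45009483, 193.99742164],
       [  0.        ,   0.        ,   1.        ]]), 'eye': array([ -236.61573902, -1311.63027733,   992.02078236]), 'attitude': array([ 60.68069152,  -0.29257444, -32.27218625])}
top {'mtx': array([[385.19416199,   0.        , 256.26052952],
       [  0.        , 385.19416199, 194.59680822],
       [  0.        ,   0.        ,   1.        ]]), 'eye': array([ 4.62614989e+02, -7.66191520e-01,  1.25844553e+03]), 'attitude': array([  7.3830272 ,  -1.01996397, -90.01616731])}
{'time': 0.1, 'joint_pos': array([-7.17010079e+01,  7.51093346e+00,  8.53246590e+01, -1.39520414e-04,
        8.72622439e+01, -4.89449898e+00]), 'qd': array([ 0.05462538,  0.04390959, -0.29386831,  0.07663637,  0.13643414,
       -0.08173781]), 'joint_efforts': array([ 5.53869613e-04, -5.70951104e+01, -5.01943088e+01, -2.54249453e-04,
        8.14385625e-03, -3.39608141e-05]), 'tool_pos': array([ 236.15933112, -551.05472643,  252.33219917]), 'tcp_rot': array([-1.79902509e+02, -8.20867534e-03,  2.31934909e+01]), 'ft_force': array([-0.20968791, -0.17408409,  0.29016082]), 'wrist_torque': array([ 0.00471385, -0.01308905,  0.00315273]), 'grip_force': 0.0, 'finger_gap': 85.47279441568648}
```

View pics/scene0.png

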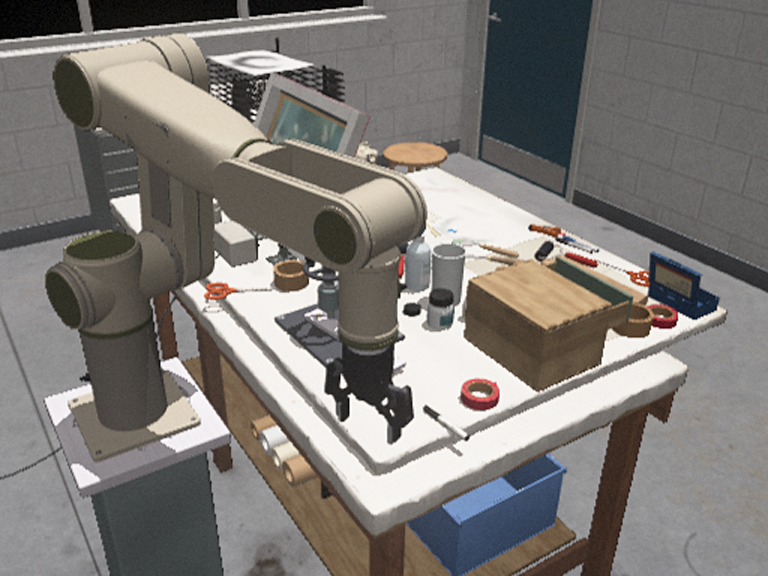

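View pics/top0.png

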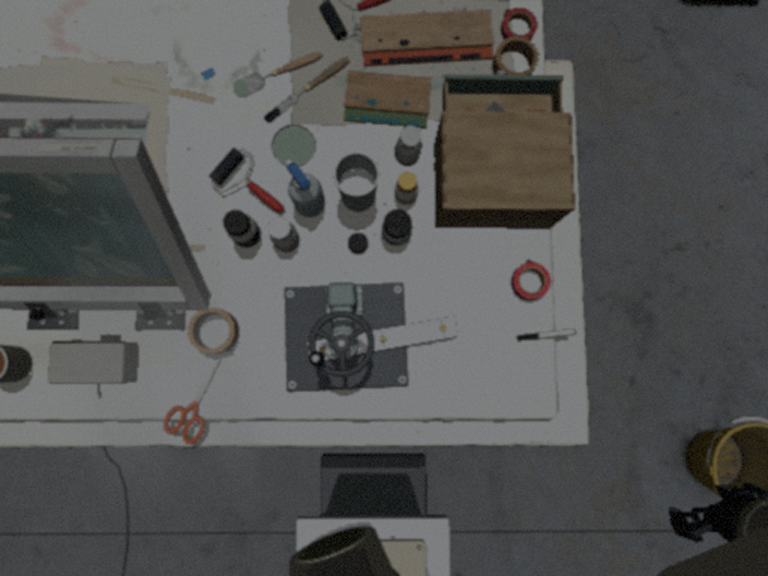

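The overview shows the press at about (345,340) in the top view. The bar runs to the right, to about (455,325), with two studs visible, and the handle is near (316,358). Next I'll take a close crop.

```bash
python3 - <<'E'
from h import *
s=vision.snapshot('top')
im=np.mean([vision.snapshot('top')['img'].astype(float) for _ in range(3)],axis=0)
c=im[183:265,185:309]; c=np.clip(c*1.8,0,255).astype(np.uint8)
cv2.imwrite('pics/topc.png',cv2.resize(c,None,fx=6.4,fy=6.4,interpolation=cv2.INTER_CUBIC))
E
```

```text
(no output)
```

View pics/topc.png

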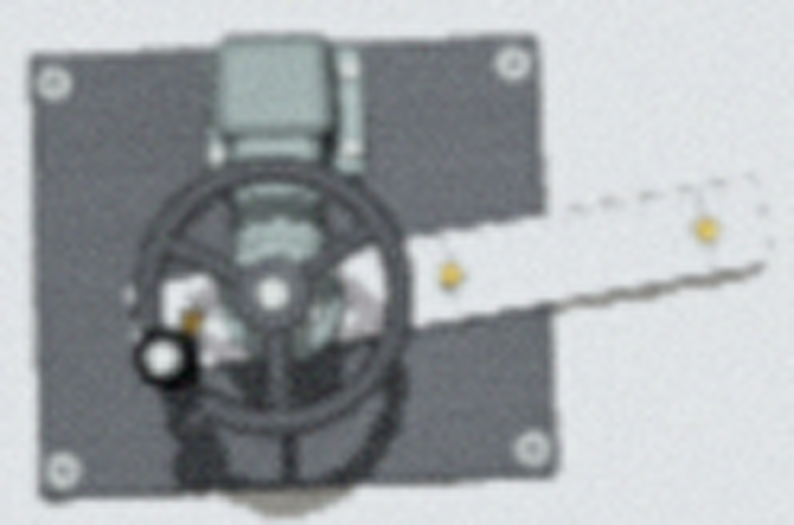

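The crop shows the three studs at (190,321), (450,275, the proud centre one) and (706,230). The bed corners are at (32,57), (537,38), (557,473) and (42,498), the hub at (272,293) and the handle top at (160,357). I'll fit the poses from these.

```bash
python3 - <<'E'
from h import *
from scipy.optimize import least_squares
s=vision.snapshot('top')
px=lambda u,v:np.array([185+(u+.5)/6.4-.5,183+(v+.5)/6.4-.5])
uv=np.array([px(*p) for p in[(32,57),(537,38),(557,473),(42,498)]])
P=np.array([[135,130,12],[135,-130,12],[-90,-130,12],[-90,130,12.]])
Rz=lambda a:R.from_euler('z',a).as_matrix()
def f(q):return (proj(s,P@Rz(q[2]).T+[q[0],q[1],0])-uv).ravel()
o=least_squares(f,[480,0,0]);q=o.x;print('press',q[:2],np.degrees(q[2]),'res',o.fun.round(2))
for z in(187,190,195): print('hub at',z,ray(s,px(272,293),z).round(1))
# wheel: angle & height jointly (handle top at angle)
def g(w):
    h=8*w/(2*np.pi);d=Rz(q[2]+w)@[-50,0,0]
    return q[0]+d[0],q[1]+d[1],167+h+65
for w in np.arange(5.4,12.2,.1):
    e=proj(s,[g(w)])[0]-px(160,357)
    if np.hypot(*e)<2.5:print('w',round(w,2),e.round(2))
st=[ray(s,px(*p),z) for p,z in[((190,321),30),((450,275),35),((706,230),30)]]
print(np.round(st,1)); d=st[0]-st[2];print('len',np.hypot(*d[:2]),'bar yaw',np.degrees(np.arctan2(-d[0],d[1])),'mid',(st[0]+st[2])/2)
E
```

```text
press [506.47453167  59.89308078] 2.4830551236702845 res [-0.43 -0.55  0.34 -0.81  0.57  0.76 -0.48  0.51]
hub at 187 [507.  61. 187.]
hub at 190 [506.9  60.8 190. ]
hub at 195 [506.7  60.5 195. ]
w 11.5 [ 0.11 -0.74]
w 11.6 [1.17 0.86]
[[ 499.7  110.5   30. ]
 [ 522.2  -18.2   35. ]
 [ 545.  -146.2   30. ]]
len 260.600584596026 bar yaw 10.01349239887156 mid [522.31214007 -17.84031918  30.        ]
```

Emit:
step_arm([
  [[155, 193, -10, 0, 0, 0.67], [155, 193, -10, 0, 0, 0.67], [155, 193, -10, 0, 0, 0.67], [155, 193, -10, 0, 0, 0.67], [155, 193, -10, 0, 0, 0.67], [155, 193, -10, 0, 0, 0.67], [311.7, 387.5, -100, 0, 0, 1.34], [311.7, 387.5, -100, 0, 0, 1.34], [311.7, 387.5, -100, 0, 0, 1.34], [311.7, 387.5, -100, 0, 0, 1.34], [311.7, 387.5, -100, 0, 0, 1.34], [311.7, 387.5, -100, 0, 0, 1.34]],
], fingers=-1)

```text
time: 1.35
tool_pos: [539.8, -173.6, 158.1]
tcp_rot: [180.0, 0.0, 100.4]
ft_force: [1.3, -0.7, -0.6]
finger_gap: 85.3
grip_force: 0.0
```

Emit:
step_arm([
  [[0, 0, 0, 0, 0, 0], [0, 0, -35, 0, 0, 0], [0, 0, -65, 0, 0, 0], [0, 0, -95, 0, 0, 0], [0, 0, -110, 0, 0, 0], [0, 0, -120, 0, 0, 0], [0, 0, -126, 0, 0, 0], [0, 0, -126, 0, 0, 0], [0, 0, -126, 0, 0, 0]],
])

```text
time: 2.1
tool_pos: [539.6, -175.7, 33.6]
tcp_rot: [179.9, 0.0, 100.0]
ft_force: [1.0, 0.2, 0.1]
finger_gap: 85.4
grip_force: 0.0
```

```bash
python3 - <<'E'
from h import *
s=vision.snapshot('top');p=proj(s,[[548,-164,26]])[0];print(p)
c=s['img'][183:265,190:330];c=np.clip(c*1.8,0,255).astype(np.uint8)
a=cv2.resize(c,None,fx=5,fy=5,interpolation=cv2.INTER_CUBIC)
cv2.imwrite('pics/g1.png',a);print(r.sense()['tool_pos'],r.sense()['ft_force'])
E
```

```text
[300.2828458  217.65963905]
[ 539.9972355  -175.90416811   34.10736436] [ 1.13906442 -0.48156209 -0.71658466]
```

View pics/g1.png

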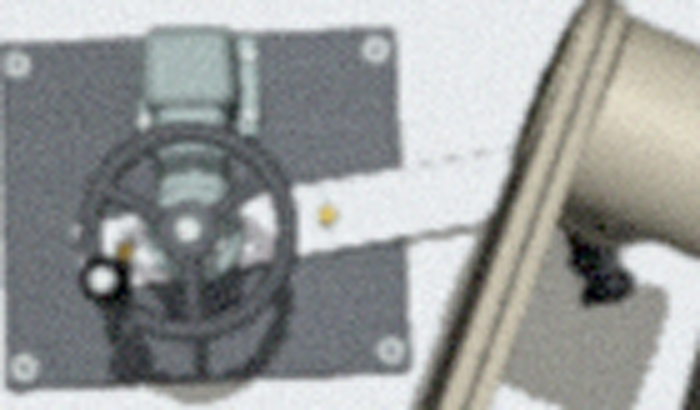

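The picture shows the gripper at the bar end but still short: the last call ended before it reached its target. I'll correct the position and close.

Emit:
step_arm([
  [[8, 12, -4, 0, 0, 0], [8, 12, -7, 0, 0, 0], [8, 12, -7, 0, 0, 0], [8, 12, -7, 0, 0, 0]],
])

```text
time: 2.48
tool_pos: [547.1, -163.1, 25.7]
tcp_rot: [180.0, 0.0, 100.0]
ft_force: [-0.4, -0.4, 0.3]
finger_gap: 85.3
grip_force: 0.0
```

Emit:
step_arm([
  [[0, 0, 0, 0, 0, 0], [0, 0, 0, 0, 0, 0], [0, 0, 0, 0, 0, 0], [0, 0, 0, 0, 0, 0], [0, 0, 0, 0, 0, 0], [0, 0, 0, 0, 0, 0], [0, 0, 0, 0, 0, 0], [0, 0, 0, 0, 0, 0], [0, 0, 0, 0, 0, 0], [0, 0, 0, 0, 0, 0]],
], fingers=1, newtons=40)

```text
time: 3.32
tool_pos: [547.1, -163.6, 25.8]
tcp_rot: [180.0, 0.0, 100.0]
ft_force: [-0.6, -0.6, 3.6]
finger_gap: 43.1
grip_force: 47.4
```

```bash
python3 - <<'E'
from h import *
s=vision.snapshot('top')
c=s['img'][183:265,190:330];c=np.clip(c*1.8,0,255).astype(np.uint8)
cv2.imwrite('pics/g2.png',cv2.resize(c,None,fx=5,fy=5,interpolation=cv2.INTER_CUBIC))
h=cv2.cvtColor(s['img'],cv2.COLOR_BGR2HSV)
m=((h[...,0]>12)&(h[...,0]<32)&(h[...,1]>110)).astype(np.uint8);m[:195]=0;m[250:]=0;m[:,:190]=0;m[:,280:]=0
n,_,st,ce=cv2.connectedComponentsWithStats(m)
for k in range(1,n): print(st[k],ce[k],ray(s,ce[k],35 if ce[k][0]>230 else 30).round(1))
x=r.sense();print(x['tool_pos'],x['tcp_rot'],x['ft_force'],x['finger_gap'])
E
```

```text
[255 225   1   2   2] [255.  225.5] [522.4 -18.6  35. ]
[214 232   2   2   3] [214.33333333 232.33333333] [500.9 110.3  30. ]
[ 547.08086854 -163.52943732   25.75883124] [1.79979930e+02 2.18513995e-02 9.99687215e+01] [-0.40606148 -1.41725625  3.18070009] 43.043634579511796
```

The bar is gripped (gap 43 mm, grip 47 N). I'll slide it and square it to about 0° yaw, so the fingers stay clear of the bed's edge.

Emit:
step_arm([
  [[-3, 6, 0, 0, 0, -0.013], [-7, 13, 0, 0, 0, -0.03], [-11, 20, 0, 0, 0, -0.046], [-15, 28, 0, 0, 0, -0.063], [-19, 35, 0, 0, 0, -0.08], [-23, 43, 0, 0, 0, -0.097], [-27, 50, 0, 0, 0, -0.114], [-31, 57, 0, 0, 0, -0.131], [-35, 64, 0, 0, 0, -0.148], [-38, 70, 0, 0, 0, -0.161], [-40.3, 74.5, 0, 0, 0, -0.17], [-41.3, 76.5, 0, 0, 0, -0.1745]],
])

```text
time: 4.37
tool_pos: [505.9, -87.2, 26.0]
tcp_rot: [179.9, 0.1, 89.9]
ft_force: [1.1, -4.7, 2.3]
finger_gap: 43.0
grip_force: 47.3
```

Emit:
step_arm([
  [[0, 0, 0, 0, 0, 0], [0, 0, 0, 0, 0, 0], [0, 0, 0, 0, 0, 0]],
])

```text
time: 4.62
tool_pos: [505.8, -87.0, 26.0]
tcp_rot: [180.0, 0.0, 90.0]
ft_force: [-2.4, -1.3, 6.5]
finger_gap: 43.2
grip_force: 47.8
```

```bash
python3 - <<'E'
from h import *
x=r.sense();print(x['tool_pos'],x['tcp_rot'],x['ft_force'],x['finger_gap'])
T=vision.snapshot('top');S=vision.snapshot('scene')
print(proj(S,[[506.6,60.3,35],[506.6,60.3,182],[506,-70,30],[506,190,30]]))
print(proj(T,[[506,-70,30],[506,190,30]]))
c=np.clip(T['img'][175:265,175:330]*1.8,0,255).astype(np.uint8)
a=cv2.resize(c,(775,450),interpolation=cv2.INTER_CUBIC);cv2.imwrite('pics/t3.png',a)
c=S['img'][150:270,165:325];cv2.imwrite('pics/s3.png',cv2.resize(c,(800,600),interpolation=cv2.INTER_CUBIC))
E
```

```text
[505.80640561 -87.01298714  25.96709334] [1.79974509e+02 9.61081622e-03 8.99609998e+01] [-2.36345621 -1.31752028  6.46947291] 43.17415277193198
[[220.06917891 213.43074088]
 [219.06708756 178.02047949]
 [238.21698859 231.29387748]
 [203.59452453 199.69514736]]
[[271.14896723 230.74486926]
 [189.1455652  230.71634457]]
```

View pics/t3.png

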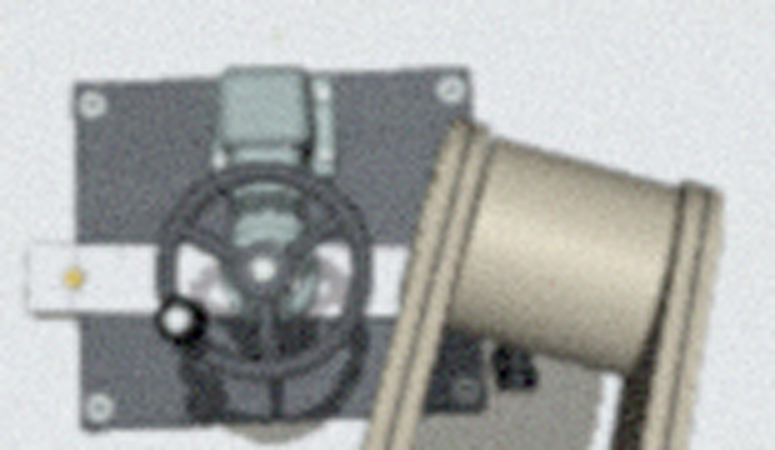

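View pics/s3.png

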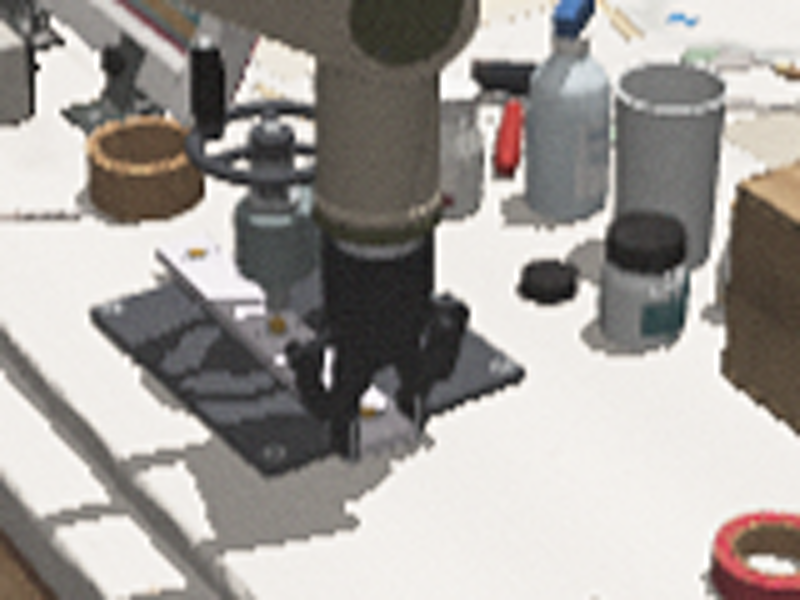

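The top view puts the left stud at (74,278), within about 1 mm of where I wanted it. In the scene view the centre stud at (277,322) sits directly below the ram, matching the predicted pixel. I'll release and retreat upward.

Emit:
step_arm([
  [[0, 0, 0, 0, 0, 0], [0, 0, 0, 0, 0, 0], [0, 0, 0, 0, 0, 0], [0, 0, 0, 0, 0, 0], [0, 0, 15, 0, 0, 0], [0, 0, 50, 0, 0, 0], [0, 0, 90, 0, 0, 0], [0, 0, 130, 0, 0, 0], [0, 0, 170, 0, 0, 0], [0, 0, 210, 0, 0, 0], [0, 0, 250, 0, 0, 0], [0, 0, 284, 0, 0, 0]],
], fingers=-1)

```text
time: 5.72
tool_pos: [505.6, -86.8, 312.6]
tcp_rot: [179.9, 0.0, 90.0]
ft_force: [2.5, -0.5, 0.3]
finger_gap: 85.6
grip_force: 0.0
```

Emit:
step_arm([
  [[-4, 25, 0, 0, 0, 0], [-9, 63, 0, 0, 0, 0], [-14, 101, 0, 0, 0, 0], [-19, 139, 0, 0, 0, 0], [-24, 175, 0, 0, 0, 0], [-26.9, 188.9, 0, 0, 0, 0], [-26.9, 188.9, 0, 0, 0, 0], [-26.9, 188.9, -30, 0, 0, 0], [-26.9, 188.9, -60, 0, 0, 0], [-26.9, 188.9, -60, 0, 0, 0]],
])

```text
time: 6.55
tool_pos: [475.6, 101.2, 243.1]
tcp_rot: [-179.5, 0.1, 90.0]
ft_force: [-0.6, -0.8, -1.4]
finger_gap: 85.2
grip_force: 0.0
```

```bash
python3 - <<'E'
from h import *
x=r.sense();print(x['tool_pos'],x['tcp_rot'],x['ft_force'],x['joint_pos'])
T=vision.snapshot('top');S=vision.snapshot('scene')
print(proj(S,[[478.9,101.9,246.7],[478.9,101.9,190],[506.6,60.3,35],[506.6,60.3,45],[506.6,60.3,195],[506,-70,30],[506,190,30]]).round(1))
c=S['img'][130:250,165:325];cv2.imwrite('pics/s4.png',cv2.resize(c,(800,600),interpolation=cv2.INTER_CUBIC))
E
```

```text
[475.63675427 101.2104567  243.10780809] [-1.79451817e+02  7.50217316e-02  8.99720272e+01] [-0.58556294 -0.83232618 -1.41253757] [ 5.98121616e+00 -9.59976914e+00  1.03190664e+02 -1.72430020e-02
  8.69621302e+01  6.01054475e+00]
[[205.9 158.9]
 [206.5 173.3]
 [220.1 213.4]
 [220.  211.1]
 [219.  174.7]
 [238.2 231.3]
 [203.6 199.7]]
```

View pics/s4.png

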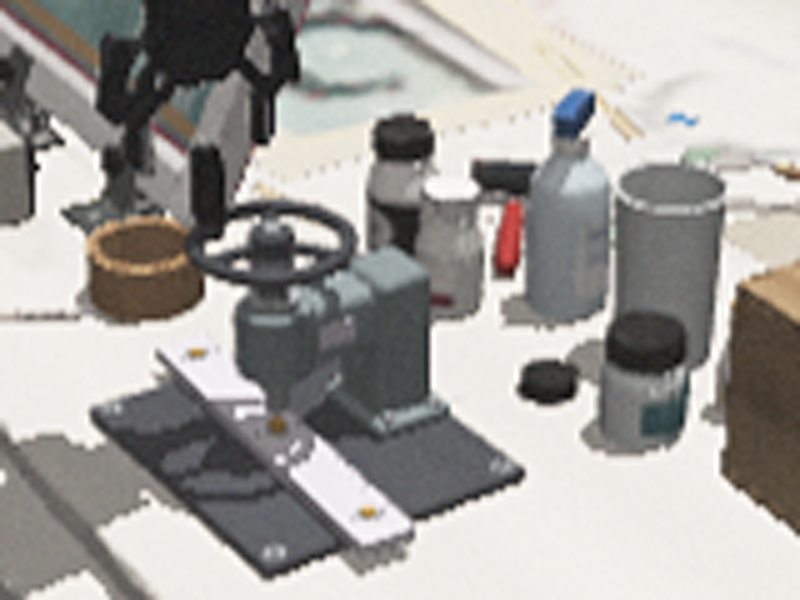

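The bar is centred under the ram, with studs at (196,353), (277,425) and (368,512). The handle top at (207,148) matches the prediction to within 0.3 px, and the open fingers straddle it.

Emit:
step_arm([
  [[0, 0, 0, 0, 0, 0], [0, 0, -10, 0, 0, 0], [0, 0, -20, 0, 0, 0], [0, 0, -26, 0, 0, 0], [0, 0, -26, 0, 0, 0], [0, 0, -26, 0, 0, 0], [0, 0, -26, 0, 0, 0]],
])

```text
time: 7.23
tool_pos: [478.7, 102.0, 223.7]
tcp_rot: [-180.0, -0.0, 90.0]
ft_force: [0.8, 0.9, -0.5]
finger_gap: 85.7
grip_force: 0.0
```

Emit:
step_arm([
  [[0, 0, 0, 0, 0, 0], [0, 0, 0, 0, 0, 0], [0, 0, 0, 0, 0, 0], [0, 0, 0, 0, 0, 0], [0, 0, 0, 0, 0, 0], [0, 0, 0, 0, 0, 0], [0, 0, 0, 0, 0, 0], [0, 0, 0, 0, 0, 0], [0, 0, 0, 0, 0, 0], [0, 0, 0, 0, 0, 0], [0, 0, 0, 0, 0, 0], [0, 0, 0, 0, 0, 0]],
], fingers=1, newtons=50)

```text
time: 8.23
tool_pos: [478.8, 102.1, 223.8]
tcp_rot: [180.0, -0.0, 90.0]
ft_force: [-1.6, 1.3, 4.5]
finger_gap: 24.7
grip_force: 49.3
```

```bash
cat > arc.py <<'E'
import sys; from h import *
# arc w0 w1 n [cx cy]: rows from w0 to w1 (rad)
w0,w1,n=float(sys.argv[1]),float(sys.argv[2]),int(sys.argv[3])
c=[float(v) for v in sys.argv[4:6]] or [506.6,60.3]
def p(w):
    d=R.from_euler('z',w+np.radians(2.5)).apply([-50,0,0]); return np.array([c[0]+d[0],c[1]+d[1],8*w/(2*np.pi)+209.0])
x=r.sense();t=x['tool_pos'];print(t,x['ft_force'].round(1),x['finger_gap'],x['grip_force'],'w meas',round(np.arctan2(-(t[1]-c[1]),-(t[0]-c[0]))-np.radians(2.5),3)%6.283,'r',np.hypot(t[0]-c[0],t[1]-c[1]))
for w in np.linspace(w0,w1,n+1)[1:]: print([*(p(w)-p(w0)).round(1).tolist(),0,0,0],end=', ')
print()
E
python3 arc.py 11.55 8.55 12; python3 arc.py 8.55 5.4 12;python3 arc.py 5.4 2.4 12
```

```text
[478.79037444 102.14660888 223.82760168] [-1.6  1.3  4.5] 24.727825868277034 49.31554045295343 w meas 5.255000000000001 r 50.244541485573656
[11.1, 5.7, -0.3, 0, 0, 0], [23.3, 8.4, -0.6, 0, 0, 0], [35.7, 8.1, -1.0, 0, 0, 0], [47.7, 4.7, -1.3, 0, 0, 0], [58.5, -1.6, -1.6, 0, 0, 0], [67.4, -10.3, -1.9, 0, 0, 0], [73.8, -21.0, -2.2, 0, 0, 0], [77.4, -32.9, -2.5, 0, 0, 0], [78.0, -45.4, -2.9, 0, 0, 0], [75.4, -57.6, -3.2, 0, 0, 0], [69.9, -68.8, -3.5, 0, 0, 0], [61.9, -78.3, -3.8, 0, 0, 0], 
[478.79037444 102.14660888 223.82760168] [-1.6  1.3  4.5] 24.727825868277034 49.31554045295343 w meas 5.255000000000001 r 50.244541485573656
[-10.7, -7.5, -0.3, 0, 0, 0], [-23.1, -11.9, -0.7, 0, 0, 0], [-36.1, -13.0, -1.0, 0, 0, 0], [-49.0, -10.7, -1.3, 0, 0, 0], [-60.8, -5.1, -1.7, 0, 0, 0], [-70.8, 3.4, -2.0, 0, 0, 0], [-78.2, 14.2, -2.3, 0, 0, 0], [-82.6, 26.5, -2.7, 0, 0, 0], [-83.6, 39.5, -3.0, 0, 0, 0], [-81.2, 52.4, -3.3, 0, 0, 0], [-75.6, 64.2, -3.7, 0, 0, 0], [-67.1, 74.2, -4.0, 0, 0, 0], 
[478.79037444 102.14660888 223.82760168] [-1.6  1.3  4.5] 24.727825868277034 49.31554045295343 w meas 5.255000000000001 r 50.244541485573656
[10.2, 7.1, -0.3, 0, 0, 0], [21.9, 11.5, -0.6, 0, 0, 0], [34.3, 12.8, -1.0, 0, 0, 0], [46.7, 11.0, -1.3, 0, 0, 0], [58.2, 6.2, -1.6, 0, 0, 0], [68.2, -1.3, -1.9, 0, 0, 0], [76.0, -11.0, -2.2, 0, 0, 0], [81.1, -22.3, -2.5, 0, 0, 0], [83.3, -34.6, -2.9, 0, 0, 0], [82.4, -47.1, -3.2, 0, 0, 0], [78.5, -58.9, -3.5, 0, 0, 0], [71.7, -69.3, -3.8, 0, 0, 0],
```

Emit:
step_arm([
  [[11.1, 5.7, -0.3, 0, 0, 0], [23.3, 8.4, -0.6, 0, 0, 0], [35.7, 8.1, -1.0, 0, 0, 0], [47.7, 4.7, -1.3, 0, 0, 0], [58.5, -1.6, -1.6, 0, 0, 0], [67.4, -10.3, -1.9, 0, 0, 0], [73.8, -21.0, -2.2, 0, 0, 0], [77.4, -32.9, -2.5, 0, 0, 0], [78.0, -45.4, -2.9, 0, 0, 0], [75.4, -57.6, -3.2, 0, 0, 0], [69.9, -68.8, -3.5, 0, 0, 0], [61.9, -78.3, -3.8, 0, 0, 0]],
])

```text
time: 9.23
tool_pos: [540.8, 23.5, 220.0]
tcp_rot: [180.0, -0.1, 90.0]
ft_force: [-1.4, 4.5, 4.9]
finger_gap: 24.7
grip_force: 49.6
```

Emit:
step_arm([
  [[0, 0, 0, 0, 0, 0], [0, 0, 0, 0, 0, 0], [0, 0, 0, 0, 0, 0]],
])

```text
time: 9.48
tool_pos: [540.3, 23.4, 219.9]
tcp_rot: [-180.0, 0.0, 89.9]
ft_force: [-2.9, -0.6, 5.0]
finger_gap: 24.7
grip_force: 49.8
```

```bash
python3 arc.py 8.55 5.4 12
```

```text
[540.30444409  23.42885103 219.93696427] [-2.9 -0.6  5. ] 24.735118357793176 49.7564096795395 w meas 2.268 r 49.95469124662704
[-10.7, -7.5, -0.3, 0, 0, 0], [-23.1, -11.9, -0.7, 0, 0, 0], [-36.1, -13.0, -1.0, 0, 0, 0], [-49.0, -10.7, -1.3, 0, 0, 0], [-60.8, -5.1, -1.7, 0, 0, 0], [-70.8, 3.4, -2.0, 0, 0, 0], [-78.2, 14.2, -2.3, 0, 0, 0], [-82.6, 26.5, -2.7, 0, 0, 0], [-83.6, 39.5, -3.0, 0, 0, 0], [-81.2, 52.4, -3.3, 0, 0, 0], [-75.6, 64.2, -3.7, 0, 0, 0], [-67.1, 74.2, -4.0, 0, 0, 0],
```

The forces are low and the radius reads 50 mm, so the circle fits well. Continuing.

Emit:
step_arm([
  [[-10.7, -7.5, -0.3, 0, 0, 0], [-23.1, -11.9, -0.7, 0, 0, 0], [-36.1, -13.0, -1.0, 0, 0, 0], [-49.0, -10.7, -1.3, 0, 0, 0], [-60.8, -5.1, -1.7, 0, 0, 0], [-70.8, 3.4, -2.0, 0, 0, 0], [-78.2, 14.2, -2.3, 0, 0, 0], [-82.6, 26.5, -2.7, 0, 0, 0], [-83.6, 39.5, -3.0, 0, 0, 0], [-81.2, 52.4, -3.3, 0, 0, 0], [-75.6, 64.2, -3.7, 0, 0, 0], [-67.1, 74.2, -4.0, 0, 0, 0]],
])

```text
time: 10.48
tool_pos: [473.7, 98.8, 215.9]
tcp_rot: [180.0, 0.0, 90.0]
ft_force: [1.9, -5.4, 1.3]
finger_gap: 24.8
grip_force: 50.4
```

Emit:
step_arm([
  [[10.2, 7.1, -0.3, 0, 0, 0], [21.9, 11.5, -0.6, 0, 0, 0], [34.3, 12.8, -1.0, 0, 0, 0], [46.7, 11.0, -1.3, 0, 0, 0], [58.2, 6.2, -1.6, 0, 0, 0], [68.2, -1.3, -1.9, 0, 0, 0], [76.0, -11.0, -2.2, 0, 0, 0], [81.1, -22.3, -2.5, 0, 0, 0], [83.3, -34.6, -2.9, 0, 0, 0], [82.4, -47.1, -3.2, 0, 0, 0], [78.5, -58.9, -3.5, 0, 0, 0], [71.7, -69.3, -3.8, 0, 0, 0]],
])

```text
time: 11.48
tool_pos: [545.9, 29.1, 212.2]
tcp_rot: [180.0, -0.1, 90.0]
ft_force: [-0.4, 3.3, 5.3]
finger_gap: 25.0
grip_force: 50.8
```

```bash
python3 arc.py 2.4 0.3 10; python3 arc.py 0.3 -0.04 8
```

```text
[545.86752939  29.12962134 212.17357091] [-0.4  3.3  5.3] 25.03852267342532 50.83191922050901 w meas 2.427 r 50.135131097026665
[-7.5, -7.3, -0.3, 0, 0, 0], [-16.4, -12.8, -0.5, 0, 0, 0], [-26.3, -16.4, -0.8, 0, 0, 0], [-36.7, -17.8, -1.1, 0, 0, 0], [-47.1, -17.1, -1.3, 0, 0, 0], [-57.2, -14.2, -1.6, 0, 0, 0], [-66.4, -9.2, -1.9, 0, 0, 0], [-74.4, -2.4, -2.1, 0, 0, 0], [-80.8, 5.8, -2.4, 0, 0, 0], [-85.4, 15.3, -2.7, 0, 0, 0], 
[545.86752939  29.12962134 212.17357091] [-0.4  3.3  5.3] 25.03852267342532 50.83191922050901 w meas 2.427 r 50.135131097026665
[-0.7, 2.0, -0.1, 0, 0, 0], [-1.3, 4.1, -0.1, 0, 0, 0], [-1.8, 6.1, -0.2, 0, 0, 0], [-2.2, 8.2, -0.2, 0, 0, 0], [-2.5, 10.3, -0.3, 0, 0, 0], [-2.7, 12.4, -0.3, 0, 0, 0], [-2.9, 14.5, -0.4, 0, 0, 0], [-2.9, 16.7, -0.4, 0, 0, 0],
```

Emit:
step_arm([
  [[-7.5, -7.3, -0.3, 0, 0, 0], [-16.4, -12.8, -0.5, 0, 0, 0], [-26.3, -16.4, -0.8, 0, 0, 0], [-36.7, -17.8, -1.1, 0, 0, 0], [-47.1, -17.1, -1.3, 0, 0, 0], [-57.2, -14.2, -1.6, 0, 0, 0], [-66.4, -9.2, -1.9, 0, 0, 0], [-74.4, -2.4, -2.1, 0, 0, 0], [-80.8, 5.8, -2.4, 0, 0, 0], [-85.4, 15.3, -2.7, 0, 0, 0], [-85.4, 15.3, -2.7, 0, 0, 0]],
])

```text
time: 12.4
tool_pos: [459.1, 45.9, 209.4]
tcp_rot: [-180.0, -0.1, 90.0]
ft_force: [-4.6, 0.3, 6.2]
finger_gap: 24.7
grip_force: 51.0
```

Emit:
step_arm([
  [[-0.7, 2.0, -0.1, 0, 0, 0], [-1.3, 4.1, -0.1, 0, 0, 0], [-1.8, 6.1, -0.2, 0, 0, 0], [-2.2, 8.2, -0.2, 0, 0, 0], [-2.5, 10.3, -0.3, 0, 0, 0], [-2.7, 12.4, -0.3, 0, 0, 0], [-2.9, 14.5, -0.4, 0, 0, 0], [-2.9, 14.5, -0.4, 0, 0, 0], [-2.9, 14.5, -0.4, 0, 0, 0]],
])

```text
time: 13.15
tool_pos: [456.8, 58.7, 209.1]
tcp_rot: [-180.0, 0.0, 90.0]
ft_force: [-3.3, -4.0, 7.5]
finger_gap: 24.8
grip_force: 51.1
```

```bash
python3 arc.py 0 -0.1 2
```

```text
[456.83190301  58.66167835 209.11592549] [-3.3 -4.   7.5] 24.849159998548096 51.08010352123529 w meas 6.272 r 49.795055732474296
[-0.0, 2.5, -0.1, 0, 0, 0], [0.0, 5.0, -0.1, 0, 0, 0],
```

Emit:
step_arm([
  [[0, 1.5, 0, 0, 0, 0], [0, 2.5, 0, 0, 0, 0], [0, 2.5, 0, 0, 0, 0], [0, 2.5, 0, 0, 0, 0]],
])

```text
time: 13.48
tool_pos: [456.9, 59.4, 209.1]
tcp_rot: [-180.0, 0.2, 89.9]
ft_force: [-2.9, -12.5, 7.0]
finger_gap: 25.0
grip_force: 51.1
```

The arm moved only 0.7 of the 2.5 mm asked while the force rose to 12.5 N, so the wheel is at its hard stop. Now I'll back off two turns.

```bash
for a in "-0.047 3.1" "3.1 6.25" "6.25 9.4" "9.4 12.555"; do python3 arc.py $a 12|tail -1; done
```

```text
[1.7, -13.0, 0.3, 0, 0, 0], [6.6, -25.1, 0.7, 0, 0, 0], [14.6, -35.5, 1.0, 0, 0, 0], [24.9, -43.4, 1.3, 0, 0, 0], [37.0, -48.5, 1.7, 0, 0, 0], [50.0, -50.2, 2.0, 0, 0, 0], [62.9, -48.5, 2.3, 0, 0, 0], [75.0, -43.5, 2.7, 0, 0, 0], [85.4, -35.5, 3.0, 0, 0, 0], [93.3, -25.1, 3.3, 0, 0, 0], [98.3, -13.0, 3.7, 0, 0, 0], [100.0, -0.1, 4.0, 0, 0, 0], 
[-1.7, 13.0, 0.3, 0, 0, 0], [-6.8, 25.0, 0.7, 0, 0, 0], [-14.8, 35.4, 1.0, 0, 0, 0], [-25.2, 43.3, 1.3, 0, 0, 0], [-37.3, 48.3, 1.7, 0, 0, 0], [-50.3, 49.9, 2.0, 0, 0, 0], [-63.3, 48.1, 2.3, 0, 0, 0], [-75.3, 43.0, 2.7, 0, 0, 0], [-85.6, 35.0, 3.0, 0, 0, 0], [-93.5, 24.5, 3.3, 0, 0, 0], [-98.4, 12.4, 3.7, 0, 0, 0], [-100.0, -0.6, 4.0, 0, 0, 0], 
[1.8, -13.0, 0.3, 0, 0, 0], [7.0, -25.0, 0.7, 0, 0, 0], [15.1, -35.3, 1.0, 0, 0, 0], [25.6, -43.1, 1.3, 0, 0, 0], [37.7, -47.9, 1.7, 0, 0, 0], [50.7, -49.5, 2.0, 0, 0, 0], [63.7, -47.6, 2.3, 0, 0, 0], [75.7, -42.4, 2.7, 0, 0, 0], [85.9, -34.2, 3.0, 0, 0, 0], [93.7, -23.7, 3.3, 0, 0, 0], [98.5, -11.5, 3.7, 0, 0, 0], [100.0, 1.5, 4.0, 0, 0, 0], 
[-2.0, 13.0, 0.3, 0, 0, 0], [-7.2, 25.0, 0.7, 0, 0, 0], [-15.4, 35.2, 1.0, 0, 0, 0], [-26.0, 42.9, 1.3, 0, 0, 0], [-38.2, 47.7, 1.7, 0, 0, 0], [-51.3, 49.0, 2.0, 0, 0, 0], [-64.2, 47.0, 2.3, 0, 0, 0], [-76.2, 41.6, 2.7, 0, 0, 0], [-86.4, 33.4, 3.0, 0, 0, 0], [-94.0, 22.7, 3.3, 0, 0, 0], [-98.7, 10.5, 3.7, 0, 0, 0], [-100.0, -2.6, 4.0, 0, 0, 0],
```

Emit:
step_arm([
  [[1.7, -13.0, 0.3, 0, 0, 0], [6.6, -25.1, 0.7, 0, 0, 0], [14.6, -35.5, 1.0, 0, 0, 0], [24.9, -43.4, 1.3, 0, 0, 0], [37.0, -48.5, 1.7, 0, 0, 0], [50.0, -50.2, 2.0, 0, 0, 0], [62.9, -48.5, 2.3, 0, 0, 0], [75.0, -43.5, 2.7, 0, 0, 0], [85.4, -35.5, 3.0, 0, 0, 0], [93.3, -25.1, 3.3, 0, 0, 0], [98.3, -13.0, 3.7, 0, 0, 0], [100.0, -0.1, 4.0, 0, 0, 0]],
])

```text
time: 14.48
tool_pos: [557.2, 61.5, 213.0]
tcp_rot: [-179.9, 0.0, 90.0]
ft_force: [-4.8, -3.0, 8.0]
finger_gap: 25.1
grip_force: 51.1
```

Emit:
step_arm([
  [[-1.7, 13.0, 0.3, 0, 0, 0], [-6.8, 25.0, 0.7, 0, 0, 0], [-14.8, 35.4, 1.0, 0, 0, 0], [-25.2, 43.3, 1.3, 0, 0, 0], [-37.3, 48.3, 1.7, 0, 0, 0], [-50.3, 49.9, 2.0, 0, 0, 0], [-63.3, 48.1, 2.3, 0, 0, 0], [-75.3, 43.0, 2.7, 0, 0, 0], [-85.6, 35.0, 3.0, 0, 0, 0], [-93.5, 24.5, 3.3, 0, 0, 0], [-98.4, 12.4, 3.7, 0, 0, 0], [-100.0, -0.6, 4.0, 0, 0, 0]],
])

```text
time: 15.48
tool_pos: [456.5, 61.2, 217.0]
tcp_rot: [180.0, -0.1, 90.0]
ft_force: [2.9, 2.5, 1.9]
finger_gap: 24.8
grip_force: 50.4
```

Emit:
step_arm([
  [[1.8, -13.0, 0.3, 0, 0, 0], [7.0, -25.0, 0.7, 0, 0, 0], [15.1, -35.3, 1.0, 0, 0, 0], [25.6, -43.1, 1.3, 0, 0, 0], [37.7, -47.9, 1.7, 0, 0, 0], [50.7, -49.5, 2.0, 0, 0, 0], [63.7, -47.6, 2.3, 0, 0, 0], [75.7, -42.4, 2.7, 0, 0, 0], [85.9, -34.2, 3.0, 0, 0, 0], [93.7, -23.7, 3.3, 0, 0, 0], [98.5, -11.5, 3.7, 0, 0, 0], [100.0, 1.5, 4.0, 0, 0, 0]],
])

```text
time: 16.48
tool_pos: [557.2, 62.4, 221.0]
tcp_rot: [-179.9, 0.0, 90.0]
ft_force: [-7.0, -3.0, 7.8]
finger_gap: 24.9
grip_force: 51.1
```

Emit:
step_arm([
  [[-2.0, 13.0, 0.3, 0, 0, 0], [-7.2, 25.0, 0.7, 0, 0, 0], [-15.4, 35.2, 1.0, 0, 0, 0], [-26.0, 42.9, 1.3, 0, 0, 0], [-38.2, 47.7, 1.7, 0, 0, 0], [-51.3, 49.0, 2.0, 0, 0, 0], [-64.2, 47.0, 2.3, 0, 0, 0], [-76.2, 41.6, 2.7, 0, 0, 0], [-86.4, 33.4, 3.0, 0, 0, 0], [-94.0, 22.7, 3.3, 0, 0, 0], [-98.7, 10.5, 3.7, 0, 0, 0], [-100.0, -2.6, 4.0, 0, 0, 0]],
])

```text
time: 17.48
tool_pos: [456.5, 60.1, 225.1]
tcp_rot: [180.0, -0.1, 90.1]
ft_force: [2.3, 2.4, 1.4]
finger_gap: 24.8
grip_force: 50.5
```

Emit:
step_arm([
  [[0, 0, 0, 0, 0, 0], [0, 0, 0, 0, 0, 0], [0, 0, 0, 0, 0, 0], [0, 0, 0, 0, 0, 0], [0, 0, 0, 0, 0, 0], [0, 0, 0, 0, 0, 0]],
])

```text
time: 17.98
tool_pos: [456.8, 60.0, 225.1]
tcp_rot: [-180.0, -0.0, 90.0]
ft_force: [-2.6, -0.2, 7.2]
finger_gap: 25.0
grip_force: 51.0
```

```bash
python3 - <<'E'
from h import *
x=r.sense();print(x['time'],x['tool_pos'],x['ft_force'],x['grip_force'],np.abs(x['qd']).max())
S=vision.snapshot('scene')
c=S['img'][130:250,165:325];cv2.imwrite('pics/s5.png',cv2.resize(c,(800,600),interpolation=cv2.INTER_CUBIC))
E
```

```text
17.9833 [456.82752908  59.97634839 225.05389752] [-2.6059859  -0.21325385  7.24254311] 51.04948459309526 0.11955091850433192
```

View pics/s5.png

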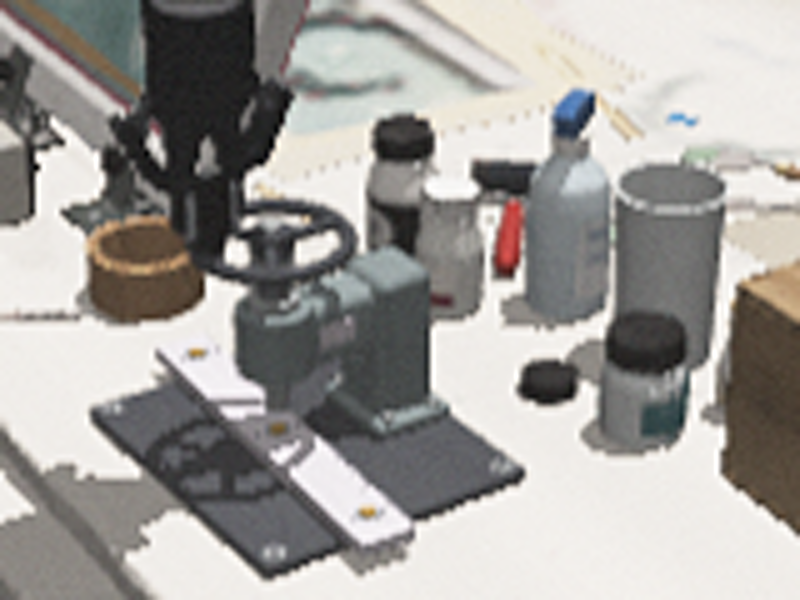

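The picture shows the centre stud at (279,428), seated like the other two. The bar is unmoved, and the handle is gripped two turns above the stop (y 60.0 against 59.4 at the stop, about 1°).

```bash
python3 -c "
from bench import r
print(r.hand_in())"
```

```text
the job is handed in; nothing more can be done
None
```

I handed the job in at about 18 s: the bar is centred under the ram, the stud looks fully home, and the wheel is two turns above its stop with the handle still gripped at rest; the hand-in returned no verdict.

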